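# Release the sprung dust drawer of the bench linisher with its two push catches

### The arm

A 6-joint arm with a two-finger parallel gripper is mounted at the origin on the work surface. World frame = base frame: x ahead of the robot, y to its left, z up, the work surface at z = 0. Lengths are in m, angles in rad, forces in N, time in s.
With the tool pointing down it reaches from about 0.3 to 0.775 m from the base axis. Payload 14.6 kg.
Tool frame: the origin (TCP) lies at the very end of the fingers, on their centre line; the grasp point (between the pads) lies 19 mm behind it; z points along the fingers, x is the direction in which the jaws open and shut, and the axes are right-handed (so a half turn about z gives the same grasp; the last joint's range is limited). The gripper opens to 85 mm and grips with 20 to 120 N. Pads are 22 mm wide; open, the fingers measure 114 mm over their backs; the gripper's body (76 mm by 85 mm) begins 54 mm behind the grasp point. The pads swing forward as they close: fully open they stand 13 mm farther back than shut.
Start: joints at [1.258, 0.3, 1.521, -0, 1.321, -0.067], TCP at [0.134, 0.533, 0.231] pointing down, gripper open.
Joint ranges: [-3.03, 3.03], [-0.79, 2.21], [0.23, 2.52], [-1.04, 4.18], [0, 3.07], [-2.55, 2.55]. Speed limits (rad/s): [2.22, 2.22, 2.57, 3.14, 3.14, 3.14].

### API

Orientations are given as [roll, pitch, yaw] about the fixed x, y, z axes, in that order (R = Rz(yaw) Ry(pitch) Rx(roll)).
In Python, from workcell import get_state, read_camera, get_calibration, ctrl gives the robot as it stands.
- The arm moves only by the shell command python3 -m pendant 'ROWS' [OPENING]. ROWS is JSON, one flat list of numbers, 4 for each row, row after row: the shift along the world's x, y, z in cm, then the turn about the world's z in rad. A call has 1 to 10 rows; each row shifts and turns the pose as measured when the row begins; what a row does not reach is not made up. A row lasts 1/8 s, in which the tool goes at most 62.5 mm and 10.7 degrees, less where a joint would pass 70% of its speed; a pose out of reach is approached as far as the arm can. A call is refused whole if a number of a shift passes 6.25 or a number of a turn 0.188, either way. A call with a gripper value outside its range is refused whole. OPENING is the opening, from 0 (shut) to 1 (fully open), set as the call begins (- or left out, the last holds). The fingers move at their own pace and stop on an object; the grip force is fixed at half the most. Time passes only in rows, so rows that do not move let the fingers close. It gives the time, the measured TCP pose, the force and the opening at its end, in the units of the state.
- get_state(): the state, without advancing time (a new reading comes with each control period).
- read_camera(name): name is "scene" or "top"; returns (picture, depth): 480x640x3 uint8, red, green, blue; 480x640 float32, m along the optical axis (not along the pixel's ray), 0 where there is no reading.
- get_calibration(name): a dict with "camera_matrix" (3x3 intrinsics, pixels), "distortion" ([k1, k2, p1, p2, k3] as OpenCV has them; the pictures are not rectified), "rvec" (rotation vector, rad) and "tvec" (3), from world to camera coordinates, as OpenCV has them. Camera axes: x right, y down, z forward; pixel columns grow to the right and rows downward; lengths in m; the calibration is good to about 2 mm. A picture is of the moment at which its call begins. get_calibration takes no time and is no camera call.
- ctrl.hand_in(): hands the job in, once; it reports no verdict.
The state is a dict: "time_s": time; "q": joint angles; "qvel": joint speeds; "joint_torque": joint torques, N m; "position": TCP position; "tcp_rot": TCP orientation; "force": force on the tool from outside, world axes, zero at the start; "torque": the same for the moment, N m; "finger_gap": opening from 0.0 (shut) to 1.0 (fully open).
Only numpy, scipy, OpenCV 4.12 (cv2) and the standard library are available. Lean on these libraries where they do the work, as an engineer would, in place of code of your own. Each camera call takes 0.05 s, during which the arm holds its last target.

### The job

Open the linisher's dust drawer for emptying: with one fingertip on each of the two round push catches above it, press both all the way down together and keep both down, in one unbroken press, until the slow spring has brought the drawer right out, then let both catches up and move clear. Leave the drawer to its spring without touching it, do not pick anything up, and do not disturb the loose things on the bench or on the machine.

Things in the scene. Friction and masses are not known exactly. Their poses are not given: they have to be found in the camera images.
- linisher: bench linisher, fixed, on a grey sheet-metal plinth 380 wide (y), 240 deep (x), 95 mm high; origin under the plinth's centre. -x points out of its front (the way the drawer comes out), +y to its left seen from the robot, z up. Belt, motor and scoop rise up to 175 mm above the plinth's top, on its left half (y above 0); a 50 mm pipe elbow, 70 mm high, stands on the right half behind x = 25 mm.
- catch_mid (a point): the point on the plinth's top sheet half-way between the two push catches: x = -75, y = -90, z = 95 mm in the linisher's frame, same axes. The catches stand along its y axis, at +30 and -30 mm. The plinth's front edge is 45 mm away (-x). Parts of the machine over 25 mm above the sheet are at least 140 mm to the left (+y); a lower chute foot begins 100 mm to the left.
- cap_left: black round cap of the left (+y) push catch, 24 mm in diameter; its origin is the centre of its flat top, 15 mm above the top sheet when up. It stands in a 33 mm steel bezel ring 3 mm high. The two caps are 60 mm apart, centre to centre. It moves straight down with its catch.
- cap_right: the same for the right (-y) catch.
- catch_left (a joint): how far the left catch is pressed: 0 up, 0.008 m fully down. Spring: 2 N to start, 5.2 N fully down; springs back up by itself. From about 0.0045 m its hook lets the drawer pass; any higher and the hook bites in one of the drawer's notches again.
- catch_right (a joint): the same for the right catch.
- dust_drawer (a joint): how far the dust drawer is out: 0 shut, 0.060 m right out against its stop. While both catches are down a damped spring pushes it out slowly, about 16 mm/s, so it takes about 4 s to come right out. Until it is 0.027 m out the hooks can catch it again.
- drawer_front (a point): middle of the top edge of the drawer's front panel (170 mm wide, grey), 82 mm above the bench, moving with the drawer along the machine's -x; shut, it is 50 mm in front of the midpoint of the catches. A folded steel pull 70 mm wide sticks out 15 mm from the panel, 60 mm above the bench.
- drawer_pan: the dust drawer's steel pan and front panel, 170 wide, 150 deep, 75 mm high, behind the plinth's front below the catches (its origin is a point under the plinth, at bench height, 75 mm behind the catches when shut); it must not be touched.
- polish_bar: brown bar of polishing compound, 30 x 80 x 28 mm high, loose on the plinth's top sheet behind the catches; origin under its centre.
- jar: glass jar with steel lid, 60 mm across, 75 mm high, loose on the bench to the right of the plinth; origin under its centre.
- dapping_block: steel doming block 50 x 50 x 45 mm, loose on the bench in front of the plinth, left of the drawer; origin under its centre.
- punch_stand: wooden block 50 x 120 x 32 mm with ten upright steel punches, 95 mm high in all, loose on the bench to the right of the plinth; origin under its centre.
- brass_dish: brass bowl 84 mm across, 30 mm high, loose on the bench in front of the plinth, to the left; origin under its centre.
- hammer: hammer 240 mm long lying on the bench at the right front; origin under its middle.
- tin: closed tin can 72 mm across, 90 mm high, on the bench at the far left; origin under its centre.

How it is judged:
By the outcome, as a careful person would: the job done as asked, in the order asked, and still so for the second after the job is handed in, with the robot touching nothing.
It also fails if it takes over 38 s, if anything falls off the work surface, if the arm or the gripper's body presses on something with over 40 N, if the wrist force passes 120 N, or if a joint passes its speed limit or range.

## Working session

There is one attempt and no reset: what is moved stays moved. The work goes in short steps, Python scripts to look and compute and a shell command to move; the robot and the scene stay as the last step left them, time stands still between calls to the robot, and variables do not carry over. Pictures are saved under pics/ and viewed, and the job is handed in when it is done.

```bash
mkdir -p pics; ls
python3 - <<'E'
from workcell import *
import cv2,numpy as np
print(get_state())
for n in("scene","top"):
    p,d=read_camera(n); cv2.imwrite(f"pics/{n}0.png",p[:,:,::-1]); np.save(f"pics/{n}0d.npy",d); c=get_calibration(n);print(c)
E
```

```text
pics
{'time_s': 0.0, 'q': array([ 1.25838363e+00,  3.00485992e-01,  1.52159548e+00,  7.90509860e-06,
        1.32072463e+00, -6.65964549e-02]), 'qvel': array([ 5.80200125e-05,  2.97621707e-04,  6.69685551e-04,  7.32974909e-04,
       -7.81542549e-04,  2.00973360e-04]), 'joint_torque': array([ 9.71021873e-04, -5.43505168e+01, -3.61784649e+01, -5.71254805e-05,
        4.00747304e-03, -7.91074513e-05]), 'position': array([0.13376521, 0.53323329, 0.23070706]), 'tcp_rot': array([-3.14150426e+00,  1.21025007e-03,  1.32497818e+00]), 'force': array([-0.08672957,  0.42477148,  0.50385938]), 'torque': array([ 0.04431722, -0.02466538,  0.00264201]), 'finger_gap': 0.996160527332536}
{'camera_matrix': array([[502.24050434,   0.        , 321.9484065 ],
       [  0.        , 502.24050434, 235.78033033],
       [  0.        ,   0.        ,   1.        ]]), 'distortion': array([-0.00637785,  0.        ,  0.        ,  0.        ,  0.        ]), 'rvec': array([ 1.96930232,  1.84573681, -0.49849592]), 'tvec': array([-0.08984354, -0.43164156,  1.812947  ])}
{'camera_matrix': array([[527.12394754,   0.        , 317.86307057],
       [  0.        , 527.12394754, 247.27217424],
       [  0.        ,   0.        ,   1.        ]]), 'distortion': array([-0.08573451,  0.        ,  0.        ,  0.        ,  0.        ]), 'rvec': array([ 2.18425635, -2.17227601,  0.12721423]), 'tvec': array([0.01926922, 0.59953163, 1.38080841])}
```

View pics/scene0.png

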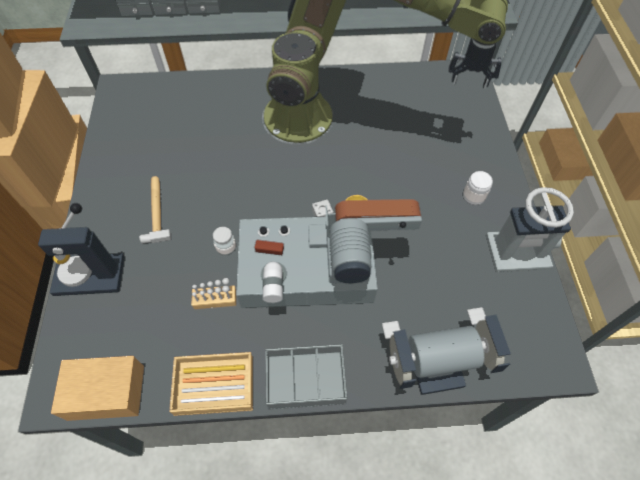

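View pics/top0.png

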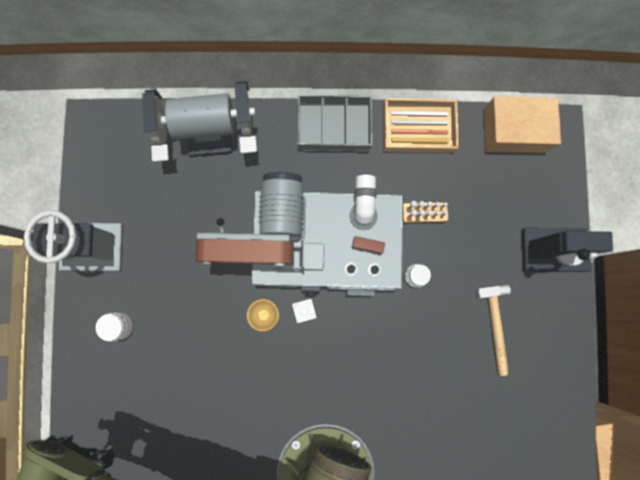

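The catches show as black caps in pale bezels: top view at about (351,269) and (374,269), scene view at (263,231) and (284,230). The polish bar is just behind them at top (368,244). Next I measure them.

```bash
cat > h.py <<'E'
import cv2,numpy as np
from workcell import *
def ray(n,uv):
    c=get_calibration(n);K=c["camera_matrix"];R=cv2.Rodrigues(c["rvec"])[0];t=c["tvec"]
    x=cv2.undistortPoints(np.array([[uv]],float),K,c["distortion"])[0,0]
    o=-R.T@t; return o,R.T@np.array([x[0],x[1],1])
def onz(n,uv,z):
    o,d=ray(n,uv); return o+d*(z-o[2])/d[2]
def tri(uva,uvb):
    oa,da=ray("scene",uva);ob,db=ray("top",uvb)
    s=np.linalg.lstsq(np.c_[da,-db],ob-oa,rcond=None)[0]
    a=oa+da*s[0];b=ob+db*s[1];return (a+b)/2,np.linalg.norm(a-b)
def proj(n,P):
    c=get_calibration(n);return cv2.projectPoints(np.array([P],float),c["rvec"],c["tvec"],c["camera_matrix"],c["distortion"])[0][0,0]
E
python3 - <<'E'
from h import *
C={}
for n,pts in(("scene",[(263,231),(284,230)]),("top",[(351,269),(374,269)])):
    im=cv2.imread(f"pics/{n}0.png");g=cv2.cvtColor(im,cv2.COLOR_BGR2GRAY).astype(float)
    x0,y0=pts[0];crop=im[y0-45:y0+30,x0-30:x0+60];cv2.imwrite(f"pics/{n}crop.png",cv2.resize(crop,None,fx=8,fy=8,interpolation=cv2.INTER_NEAREST))
    for p in pts:
        w=np.zeros_like(g);w[p[1]-7:p[1]+8,p[0]-7:p[0]+8]=1
        m=np.clip(110-g,0,80)*w;ys,xs=np.mgrid[:480,:640]
        c=((m*xs).sum()/m.sum(),(m*ys).sum()/m.sum());C.setdefault(n,[]).append(c)
        print(n,c,onz(n,c,.110))
L,Rr=C["top"]; print(tri(C["scene"][1],L),tri(C["scene"][0],Rr))
# plinth outline in top
im=cv2.imread("pics/top0.png");print([im[y,330] for y in(200,240)])
d=np.load("pics/top0d.npy")
for uv in [(252,288),(402,290),(404,195),(256,193),(288,290),(368,244),(418,275),(361,292),(348,292),(374,292)]:
    print(uv,d[uv[1],uv[0]],onz("top",uv,.095))
E
```

```text
scene (np.float64(262.95674418604654), np.float64(230.073488372093)) [ 0.5429618 -0.1167352  0.11     ]
scene (np.float64(283.75417439703153), np.float64(229.2987012987013)) [ 0.54401934 -0.05733103  0.11      ]
top (np.float64(350.67102803738317), np.float64(268.56635514018694)) [ 0.53805471 -0.05890825  0.11      ]
top (np.float64(374.35034602076126), np.float64(269.2698961937716)) [ 0.53658313 -0.11870145  0.11      ]
(array([ 0.53862122, -0.05862264,  0.10142412]), np.float64(0.0019307824355679832)) (array([ 0.5371738 , -0.11867906,  0.10088023]), np.float64(0.002303338093759818))
[array([203, 203, 189], dtype=uint8), array([207, 209, 194], dtype=uint8)]
(252, 288) 1.4258724 [0.48822511 0.1899103  0.095     ]
(402, 290) 1.4332047 [ 0.48496954 -0.19099046  0.095     ]
(404, 195) 1.4563117 [ 0.73050467 -0.19905739  0.095     ]
(256, 193) 1.3588709 [0.73248571 0.18382739 0.095     ]
(288, 290) 1.4293835 [0.48374068 0.09873988 0.095     ]
(368, 244) 1.3154505 [ 0.60211771 -0.10462642  0.095     ]
(418, 275) 1.3594476 [ 0.52331704 -0.23254875  0.095     ]
(361, 292) 1.36868 [ 0.47956299 -0.08629825  0.095     ]
(348, 292) 1.374491 [ 0.47943464 -0.05326351  0.095     ]
(374, 292) 1.4329342 [ 0.47967966 -0.11939552  0.095     ]
```

View pics/topcrop.png

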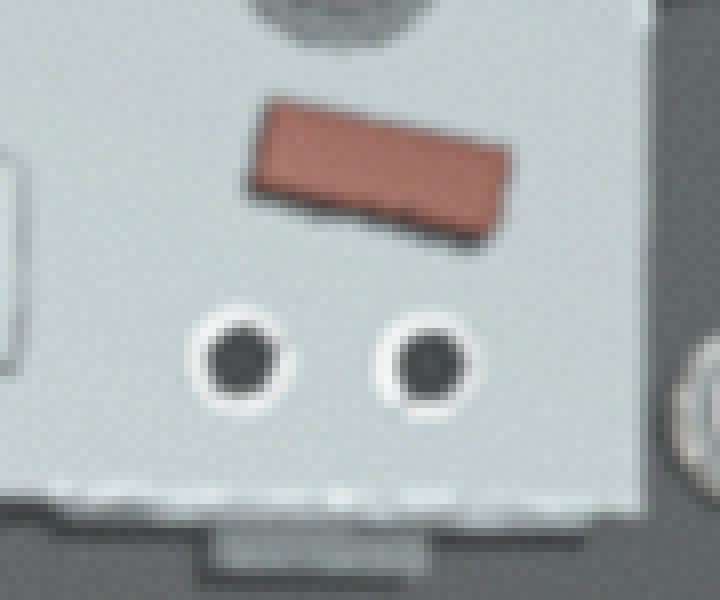

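View pics/scenecrop.png

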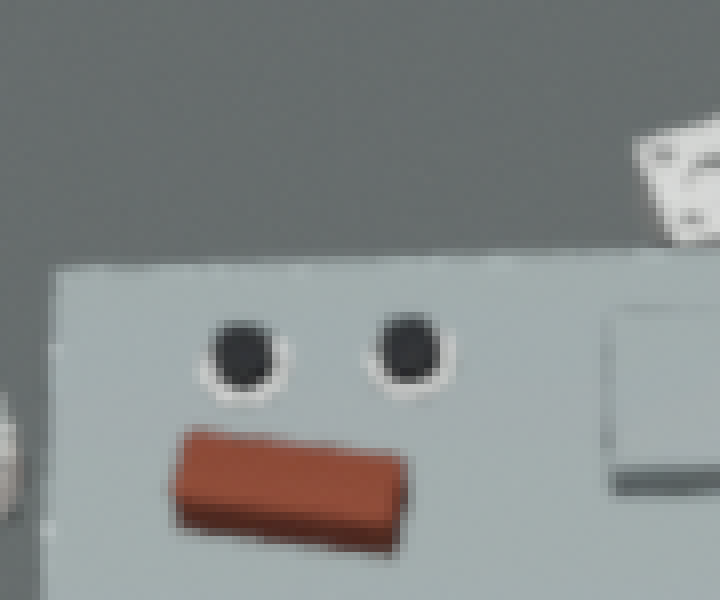

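Both views put the caps at roughly left (0.539,-0.058) and right (0.537,-0.118), so the midpoint is about (0.538,-0.088) with the axis yawed about -0.015. The polish bar sits behind. First I travel in front of the machine with the fingers set to about 45 mm apart.

```bash
python3 -m pendant '[2.9,-5.3,0.7,0.03, 2.9,-5.3,0.7,0.03, 2.9,-5.3,0.7,0.03, 2.9,-5.3,0.7,0.03, 2.9,-5.3,0.7,0.03, 2.9,-5.3,0.7,0.03, 2.9,-5.3,0.7,0.03, 2.9,-5.3,0,0.03]' 0.54
```

```text
time_s: 1.1
position: [0.3676, 0.0974, 0.2788]
tcp_rot: [3.141, 0.005, 1.579]
force: [1.5, 1.6, 0.0]
finger_gap: 0.537
```

```bash
python3 -m pendant '[1.5,-4.7,0,-0.01, 1.5,-4.7,0,-0.01, 1.5,-4.7,0,0, 1.5,-4.7,0,0, 4,0,-1.5,0, 4,0,-1.5,0, 3,0,-1.5,0, 0,0,0,0]'
python3 - <<'E'
from h import *
s=get_state();print(s["time_s"],s["position"],s["tcp_rot"],s["finger_gap"],s["force"],s["q"])
for n in("scene","top"):
    p,d=read_camera(n);im=p[:,:,::-1].copy();cv2.imwrite(f"pics/{n}1.png",im)
    u,v=map(int,proj(n,[.538,-.088,.16]))
    c=im[max(v-60,0):v+60,u-70:u+70];cv2.imwrite(f"pics/{n}1c.png",cv2.resize(c,None,fx=5,fy=5))
    print(n,u,v)
E
```

```text
time_s: 2.1
position: [0.5416, -0.1023, 0.2304]
tcp_rot: [-3.14, 0.005, 1.551]
force: [-1.0, 0.4, -0.2]
finger_gap: 0.54
2.1 [ 0.54158638 -0.10230053  0.23041687] [-3.14027824  0.00454234  1.55082666] 0.5402952049933958 [-1.03424926  0.41693998 -0.16111988] [-0.25104274  0.30349291  1.51838391 -0.00487521  1.31995787 -1.80065573]
scene 271 218
top 364 267
```

View pics/scene1c.png

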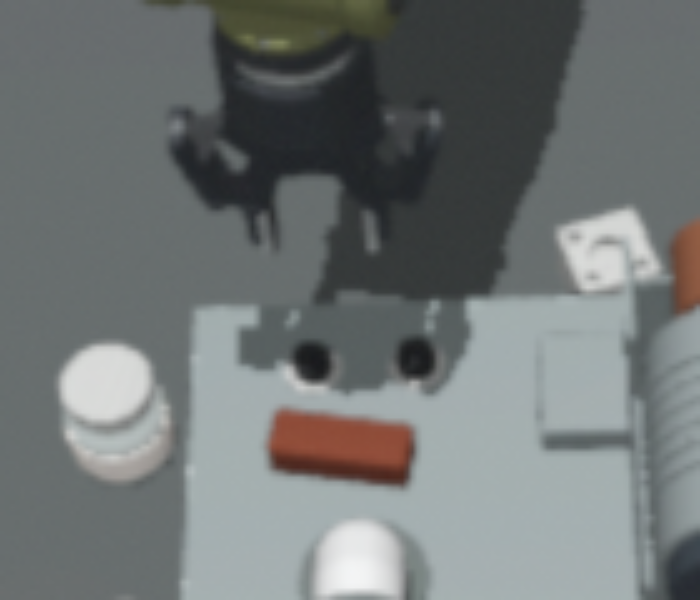

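View pics/top1c.png

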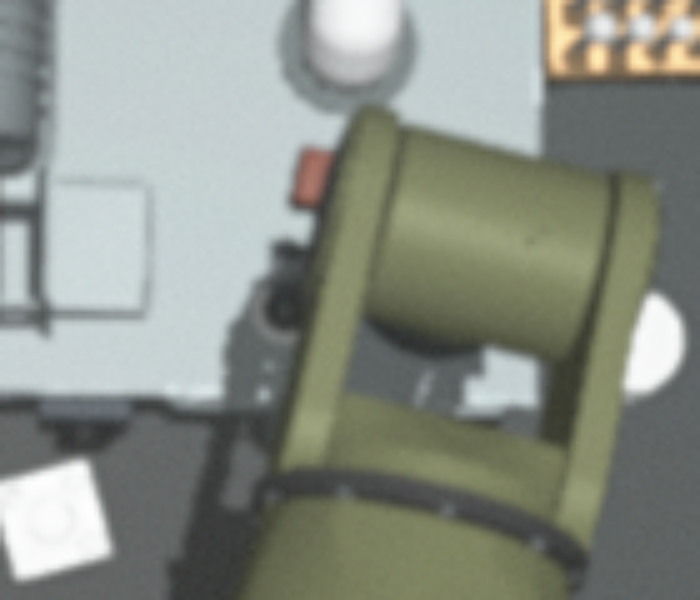

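Fingers hang about 14 mm too far right (-y) with tips near scene (254,207) and (276,207). I'll shift left, come lower, and measure the tips there.

```bash
python3 -m pendant '[-0.3,1.4,-3,0.005, 0,0,-3,0, 0,0,-1,0, 0,0,0,0]'
python3 - <<'E'
from h import *
s=get_state();print(s["time_s"],s["position"],s["tcp_rot"],s["finger_gap"],s["force"])
n="scene";p,d=read_camera(n);im=p[:,:,::-1].copy();cv2.imwrite(f"pics/{n}2.png",im)
u,v=map(int,proj(n,s["position"]));print(u,v)
c=im[v-30:v+30,u-40:u+40];cv2.imwrite(f"pics/{n}2c.png",cv2.resize(c,None,fx=10,fy=10,interpolation=cv2.INTER_CUBIC))
print(u-40,v-30)
P=s["position"]
for dy in(-.03,.03): print(proj(n,P+[0,dy,0]),proj(n,P+[0,dy,.006]))
E
```

```text
time_s: 2.7
position: [0.5365, -0.0884, 0.165]
tcp_rot: [3.135, 0.007, 1.555]
force: [0.7, -0.6, 0.3]
finger_gap: 0.539
2.7 [ 0.53652746 -0.08838823  0.16503619] [3.13461411 0.00656397 1.55520478] 0.5386846521568304 [ 0.71473543 -0.57510252  0.29368986]
271 217
231 187
[260.52762647 217.76884593] [260.32009075 216.58954246]
[282.18975574 216.65629146] [282.0628772  215.47496516]
```

View pics/scene2c.png

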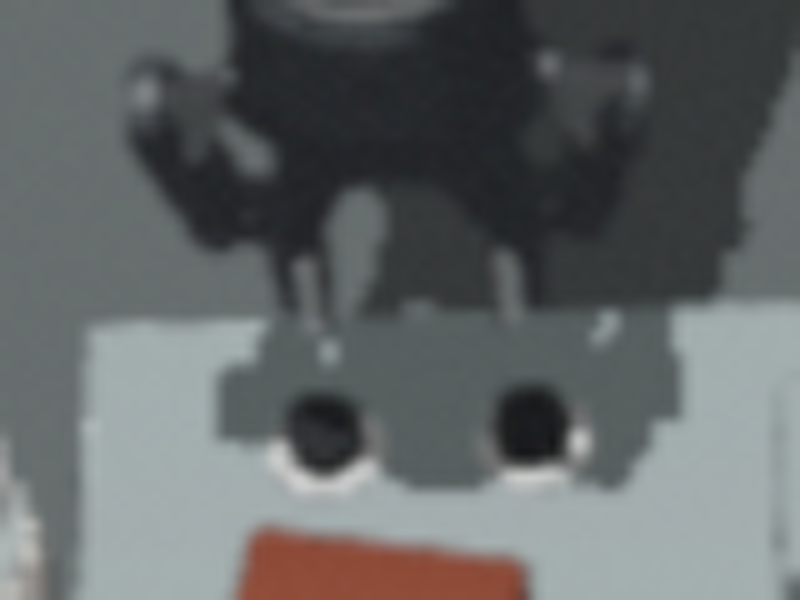

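Tips are about 60 mm apart, and their middle falls within about 1 mm of the caps in y; x needs about +2 mm. Descending to just above the caps.

```bash
python3 -m pendant '[0.2,0,-2,0, 0,0,-2,0, 0,0,0,0, 0,0,0,0]'
python3 - <<'E'
from h import *
s=get_state();print(s["time_s"],s["position"],s["tcp_rot"],s["finger_gap"],s["force"])
n="scene";p,d=read_camera(n);im=p[:,:,::-1].copy();cv2.imwrite(f"pics/{n}3.png",im)
u,v=map(int,proj(n,s["position"]))
c=im[v-30:v+30,u-40:u+40];cv2.imwrite(f"pics/{n}3c.png",cv2.resize(c,None,fx=10,fy=10,interpolation=cv2.INTER_CUBIC))
print(u-40,v-30)
E
```

```text
time_s: 3.25
position: [0.5409, -0.0894, 0.1306]
tcp_rot: [3.126, 0.009, 1.555]
force: [-0.2, 0.1, -0.1]
finger_gap: 0.539
3.25 [ 0.54085323 -0.08938853  0.13061757] [3.1256409  0.00852585 1.55452138] 0.5393862490620212 [-0.22314338  0.13599418 -0.06472437]
231 195
```

View pics/scene3c.png

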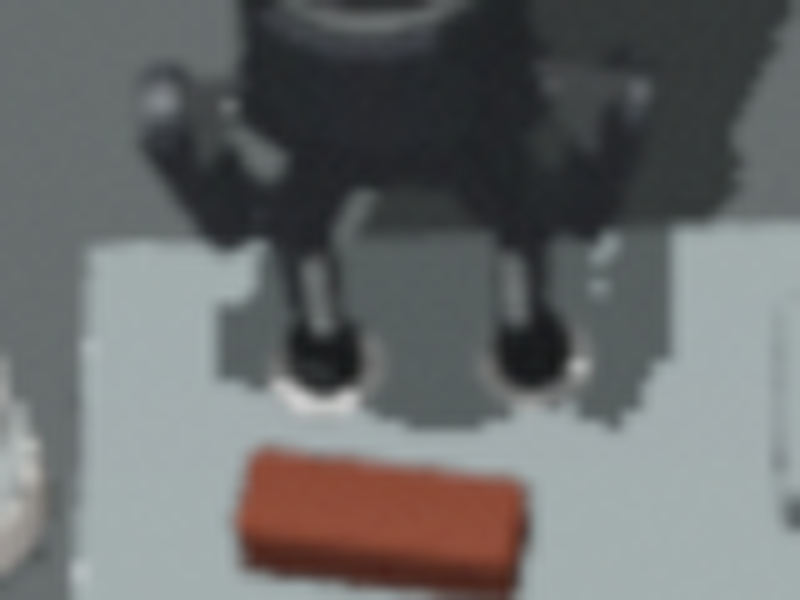

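Both fingertips are lined up over their caps (scene about (263,229) and (284,229)). Going down to touch.

```bash
python3 -m pendant '[-0.2,0.05,-1.1,0, 0,0,-0.4,0, 0,0,0,0]'
python3 -c "
from h import *
s=get_state();print(s['force'],s['torque'],s['tcp_rot'],s['position'])"
```

```text
time_s: 3.68
position: [0.539, -0.0889, 0.1157]
tcp_rot: [3.124, 0.009, 1.555]
force: [-0.4, 0.4, -0.2]
finger_gap: 0.538
[-0.35558043  0.38014655 -0.20663991] [ 0.00828907 -0.03130336  0.00419261] [3.12415839 0.00884062 1.55451533] [ 0.53898476 -0.08891325  0.1156589 ]
```

```bash
python3 -m pendant '[0,0,-0.4,0]'; python3 -m pendant '[0,0,-0.4,0]'
python3 -c "
from h import *
s=get_state();print(s['force'],s['torque'],s['tcp_rot'],s['position'])"
```

```text
time_s: 3.8
position: [0.5392, -0.089, 0.1118]
tcp_rot: [3.124, 0.009, 1.555]
force: [-0.0, -0.6, 0.9]
finger_gap: 0.54
time_s: 3.92
position: [0.5392, -0.089, 0.1075]
tcp_rot: [3.124, 0.009, 1.554]
force: [-0.3, 0.4, 4.7]
finger_gap: 0.543
[-0.34504639  0.40347531  4.66871234] [0.11786791 0.16076935 0.04531653] [3.12360357 0.00897069 1.55448889] [ 0.53916163 -0.08896582  0.10753892]
```

Contact on both. Now the press.

```bash
python3 -m pendant '[0,0,-0.5,0, 0,0,-0.3,0]'; python3 -m pendant '[0,0,-0.2,0]'
python3 -c "
from h import *
s=get_state();print(s['force'],s['torque'],s['tcp_rot'],s['position'])"
```

```text
time_s: 4.18
position: [0.5394, -0.089, 0.1001]
tcp_rot: [3.123, 0.009, 1.555]
force: [-4.6, 1.6, 9.6]
finger_gap: 0.536
time_s: 4.3
position: [0.5397, -0.089, 0.0995]
tcp_rot: [3.122, 0.009, 1.555]
force: [-12.6, 1.8, 31.3]
finger_gap: 0.539
[-12.62182652   1.7567119   31.29309989] [0.9073414  2.10773617 0.0835446 ] [3.1218492  0.00926114 1.55458294] [ 0.53973455 -0.08901577  0.09950681]
```

```bash
python3 -m pendant '[-0.03,0,-0.1,0, 0,0,-0.1,0]'
python3 - <<'E'
from h import *
s=get_state();print(s['force'],s['torque'],s['tcp_rot'],s['position'])
for n in("scene","top"):
    p,d=read_camera(n);cv2.imwrite(f"pics/{n}4.png",p[:,:,::-1])
s=get_state();print(s['time_s'],s['force'])
E
```

```text
time_s: 4.55
position: [0.5396, -0.089, 0.0998]
tcp_rot: [3.121, 0.009, 1.555]
force: [-7.6, 1.3, 13.6]
finger_gap: 0.54
[-7.62355637  1.28144608 13.59000871] [0.33943032 1.33219643 0.06528874] [3.12068074 0.00947931 1.55489025] [ 0.53964049 -0.08898398  0.09984815]
4.65 [-7.48098265 -0.04971925 15.87205207]
```

```bash
python3 -m pendant '[-0.02,0,-0.17,0, -0.02,0,-0.17,0, -0.02,0,-0.17,0, -0.02,0,-0.17,0]'
python3 - <<'E'
from h import *
s=get_state();print(s['force'],s['torque'],s['tcp_rot'],s['position'])
for n in("scene","top"):
    p,d=read_camera(n);cv2.imwrite(f"pics/{n}5.png",p[:,:,::-1])
    c=p[:,:,::-1][160:280,220:380] if n=="scene" else p[:,:,::-1][220:340,280:440]
    cv2.imwrite(f"pics/{n}5c.png",cv2.resize(c,None,fx=5,fy=5,interpolation=cv2.INTER_CUBIC))
E
```

```text
time_s: 5.15
position: [0.5397, -0.089, 0.0996]
tcp_rot: [3.117, 0.01, 1.555]
force: [-11.1, 1.0, 22.4]
finger_gap: 0.537
[-11.08627146   1.02983613  22.35602657] [0.68390904 1.91391701 0.13025538] [3.11665202 0.01001887 1.55520705] [ 0.53969519 -0.08899841  0.09964335]
```

View pics/scene5c.png

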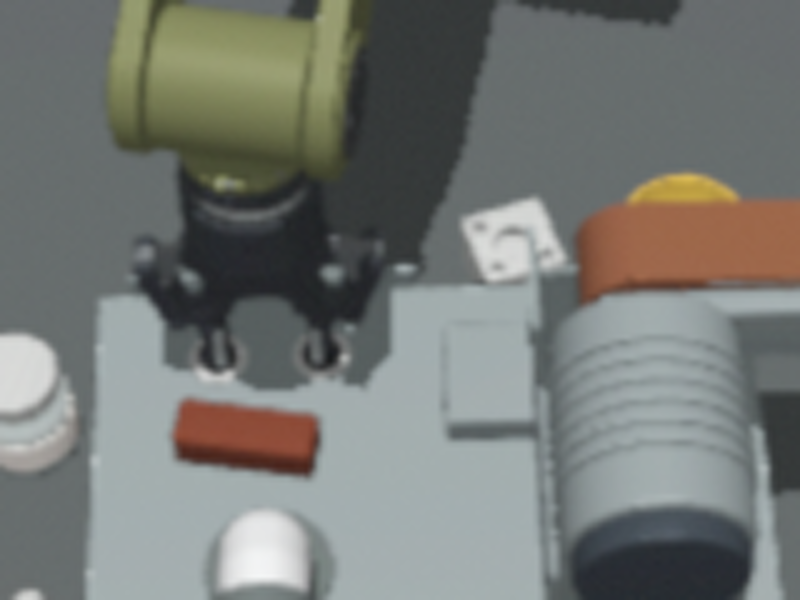

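View pics/top5c.png

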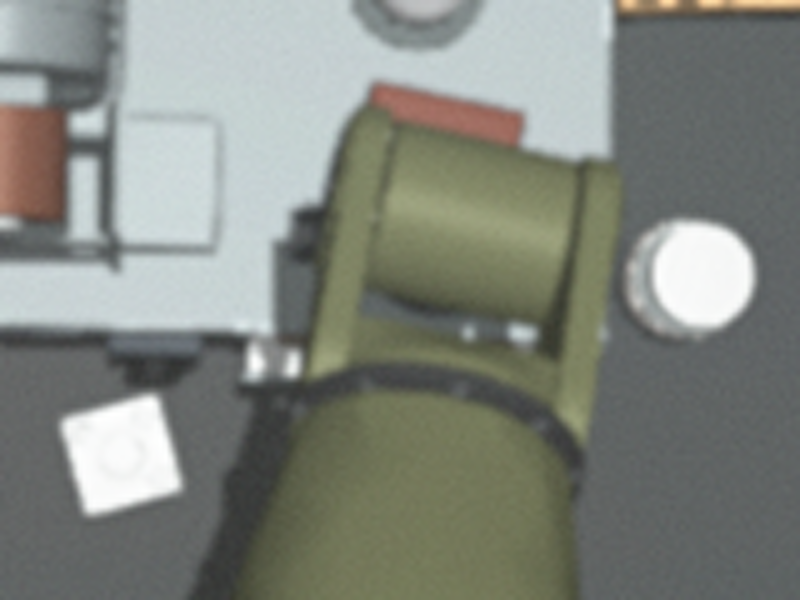

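The drawer has begun to emerge: its corner is visible at about top (334,292), and in the scene view left of the block. Roll creeps a little with each row, so I'll press slightly harder once. Then I hold that target while watching with the cameras, since a camera call keeps the last target.

```bash
python3 -m pendant '[-0.02,0,-0.28,0]'
python3 - <<'E'
from h import *
for i in range(4):
    s=get_state();print(s['time_s'],s['force'].round(1),s['torque'].round(2),s['tcp_rot'].round(4),s['position'].round(4),s['finger_gap'])
    p,d=read_camera("top");
cv2.imwrite("pics/top6.png",p[:,:,::-1])
s=get_state();print(s['time_s'],s['force'].round(1),s['torque'].round(2),s['tcp_rot'].round(4),s['position'].round(4))
E
```

```text
time_s: 5.38
position: [0.54, -0.0891, 0.0994]
tcp_rot: [3.115, 0.01, 1.555]
force: [-16.7, 3.4, 39.3]
finger_gap: 0.542
5.375 [-16.7   3.4  39.3] [1.16 2.96 0.14] [3.1148 0.0103 1.5553] [ 0.54   -0.0891  0.0994] 0.5418154057441693
5.425 [-15.5   2.6  33. ] [0.97 2.62 0.2 ] [3.1147 0.0103 1.5553] [ 0.54   -0.089   0.0995] 0.5391767966174
5.475 [-15.4   3.2  32.5] [1.   2.51 0.21] [3.1147 0.0103 1.5554] [ 0.54   -0.089   0.0995] 0.5417212333769829
5.525 [-15.1   2.6  32.2] [1.02 2.53 0.2 ] [3.1147 0.0103 1.5554] [ 0.54   -0.089   0.0995] 0.5441918367258913
5.575 [-14.7   2.3  32.2] [0.98 2.5  0.2 ] [3.1147 0.0103 1.5554] [ 0.5399 -0.089   0.0995]
```

Steady at 32 N, and the moment split puts about 25 N left and 7 N right, so both are bottomed (5.2 N each). Holding this target while watching the drawer.

Run:
```python
from h import *
prev=None
for i in range(60):
    p,d=read_camera("top")
    if i%6==5:
        s=get_state();print(round(s['time_s'],2),s['force'].round(1),s['torque'].round(2),s['tcp_rot'].round(4),s['position'].round(4))
        cv2.imwrite(f"pics/w{i}.png",cv2.resize(p[260:340,290:370,::-1],None,fx=3,fy=3))
ims=[cv2.imread(f"pics/w{i}.png") for i in(5,17,29,41,53,59)]
cv2.imwrite("pics/wm.png",np.vstack([np.hstack(ims[:3]),np.hstack(ims[3:])]))
p,d=read_camera("scene");cv2.imwrite("pics/scene7.png",p[:,:,::-1]);cv2.imwrite("pics/scene7c.png",cv2.resize(p[160:280,220:380,::-1],None,fx=5,fy=5,interpolation=cv2.INTER_CUBIC))
```

```text
5.88 [-14.5   2.2  32.3] [1.03 2.46 0.18] [3.1147 0.0103 1.5554] [ 0.54   -0.089   0.0995]
6.17 [-14.8   2.9  32.3] [1.   2.49 0.19] [3.1146 0.0103 1.5554] [ 0.54   -0.089   0.0995]
6.47 [-14.4   2.6  32.8] [0.99 2.5  0.19] [3.1147 0.0103 1.5554] [ 0.5399 -0.089   0.0995]
6.78 [-14.4   2.3  32. ] [0.99 2.55 0.21] [3.1147 0.0103 1.5553] [ 0.5399 -0.089   0.0995]
7.08 [-14.8   1.9  32.9] [0.95 2.55 0.2 ] [3.1147 0.0103 1.5554] [ 0.54   -0.089   0.0995]
7.38 [-14.9   2.4  32. ] [1.02 2.59 0.21] [3.1147 0.0103 1.5554] [ 0.5399 -0.089   0.0995]
7.67 [-14.3   1.9  32.9] [0.99 2.53 0.2 ] [3.1146 0.0103 1.5553] [ 0.54   -0.089   0.0995]
7.97 [-14.3   1.9  33.1] [1.   2.56 0.17] [3.1147 0.0103 1.5554] [ 0.5399 -0.089   0.0995]
8.28 [-14.3   2.6  32.4] [0.96 2.51 0.17] [3.1147 0.0103 1.5554] [ 0.54   -0.089   0.0995]
8.57 [-14.9   1.9  31.5] [0.94 2.54 0.23] [3.1147 0.0103 1.5554] [ 0.54   -0.089   0.0995]
```

View pics/wm.png

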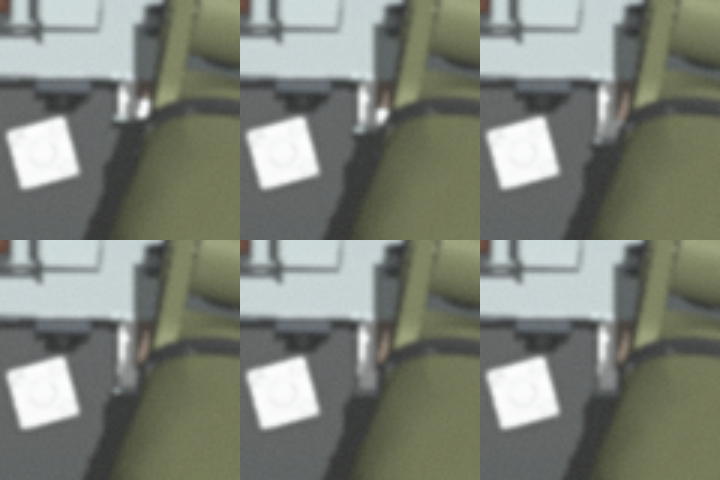

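View pics/scene7c.png

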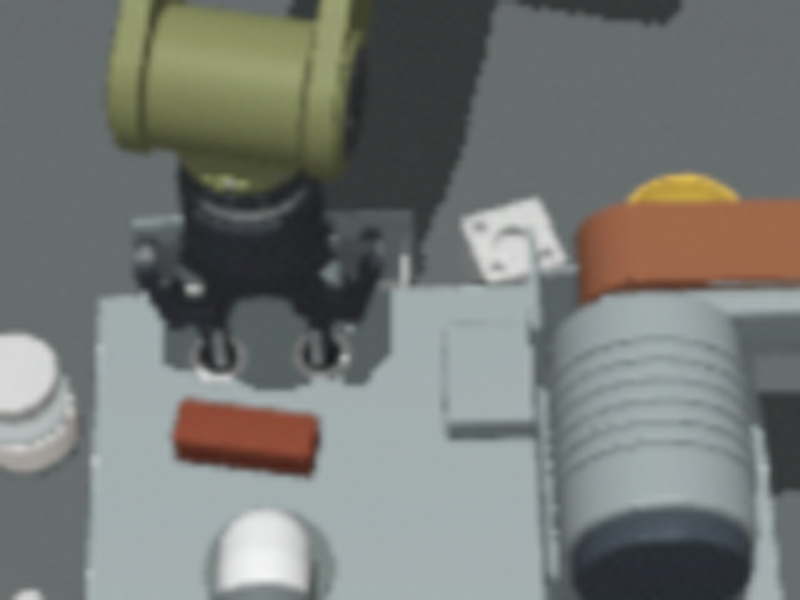

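The drawer's front edge has moved from about top row 300 to row 311. The last frames look still. I'll hold one more second, compare, and measure.

Run:
```python
from h import *
for i in range(22):
    p,d=read_camera("top")
s=get_state();print(s['time_s'],s['force'])
im=p[:,:,::-1]
cv2.imwrite("pics/w8.png",cv2.resize(im[285:325,310:360],None,fx=12,fy=12,interpolation=cv2.INTER_NEAREST))
p,d=read_camera("scene");i2=p[:,:,::-1];cv2.imwrite("pics/scene8c.png",cv2.resize(i2[190:230,240:310],None,fx=10,fy=10,interpolation=cv2.INTER_NEAREST))
old=cv2.imread("pics/scene7.png");print(np.abs(old.astype(int)-i2)[190:230,240:310].max())
for uv in[(332,309),(332,311),(332,313)]:print(uv,onz("top",uv,.082))
print(onz("scene",(302,202),.082))
```

```text
9.725 [-14.20781985   2.94838972  31.58427147]
5
(332, 309) [ 0.43618237 -0.0133527   0.082     ]
(332, 311) [ 0.43110426 -0.01336549  0.082     ]
(332, 313) [ 0.42602875 -0.01337837  0.082     ]
[ 0.4330858  -0.00051371  0.082     ]
```

View pics/w8.png

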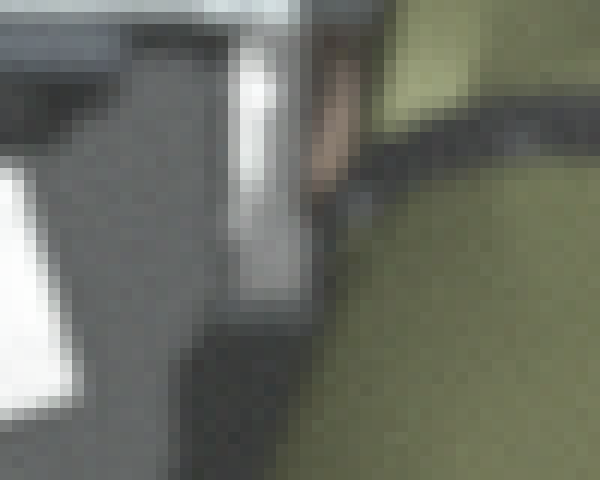

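View pics/scene8c.png

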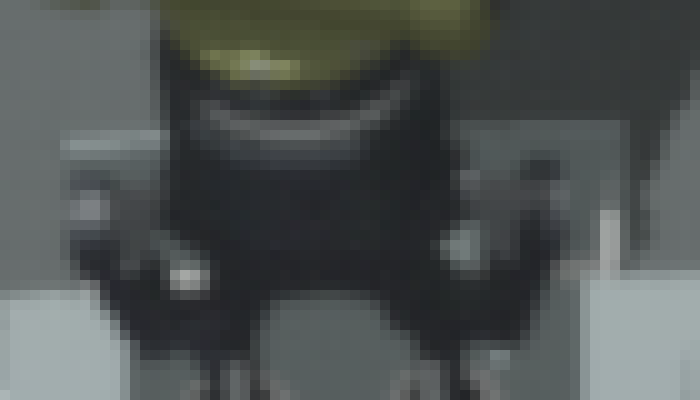

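Nothing has moved in the last second. The drawer front is at x ≈ 0.430, against 0.429 expected for 60 mm. Releasing straight up.

```bash
python3 -m pendant '[0,0,0.4,0, 0,0,0.6,0, 0,0,1,0, 0,0,2,0, 0,0,3,0, 0,0,4,0, 0,0,4,0, 0,0,3,0]'; python3 -m pendant '[-5,2,1,0, -5,4,0,0, -4,4,0,0, -2,5,0,0, -1,5,0,0, 0,5,0,0, 0,5,0,0, 0,3,0,0, 0,0,0,0, 0,0,0,0]'
python3 - <<'E'
from h import *
for n in("scene","top"):
    p,d=read_camera(n);cv2.imwrite(f"pics/{n}9.png",p[:,:,::-1])
    c=p[160:320,180:340,::-1] if n=="scene" else p[210:340,280:440,::-1]
    cv2.imwrite(f"pics/{n}9c.png",cv2.resize(c,None,fx=3.7,fy=3.7,interpolation=cv2.INTER_CUBIC))
s=get_state();print(s['time_s'],s['force'],s['position'])
E
```

```text
time_s: 10.78
position: [0.5386, -0.0887, 0.2849]
tcp_rot: [3.118, 0.01, 1.555]
force: [0.7, 0.4, -0.4]
finger_gap: 0.54
time_s: 12.02
position: [0.3622, 0.2494, 0.2999]
tcp_rot: [3.109, 0.008, 1.554]
force: [0.4, -0.1, -0.5]
finger_gap: 0.542
12.125 [-0.43342605  0.46158784 -0.30327468] [0.36240026 0.24914532 0.29994029]
```

View pics/top9.png

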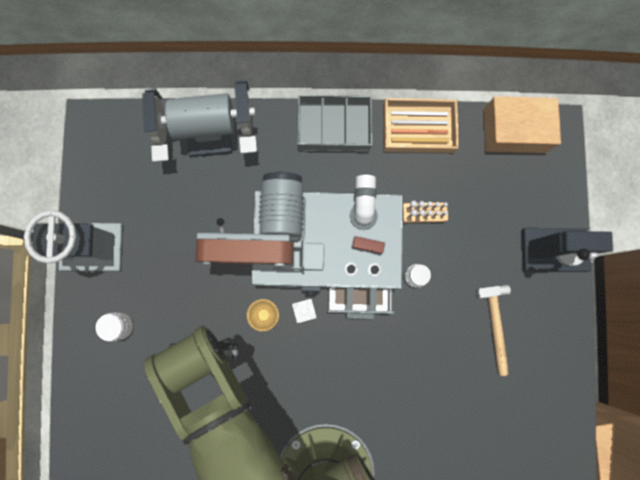

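View pics/scene9c.png

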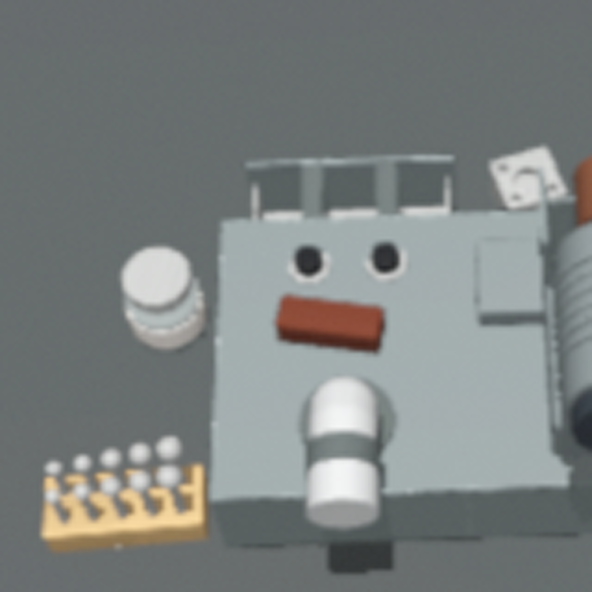

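View pics/top9c.png

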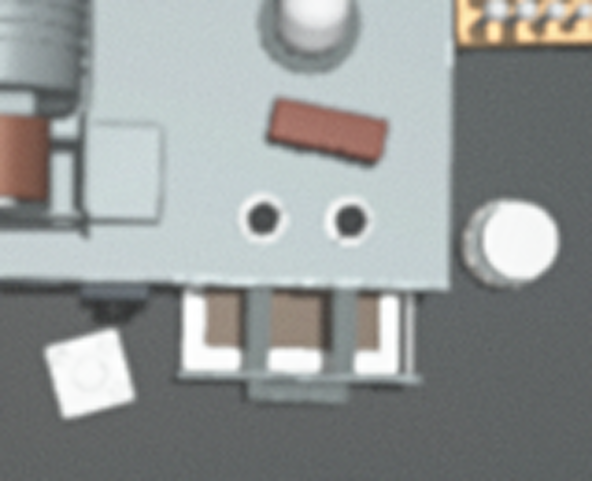

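The drawer is fully out (front edge at top row ~312), both caps are up at (351,269) and (374,269), the loose things sit where they were and the arm is clear. Handing in.

```bash
python3 -c "
from workcell import *
print(ctrl.hand_in())"
```

```text
the job is handed in; nothing more can be done
None
```

The dust drawer is fully out and the job is handed in, at about 12 s of the 38 s allowed. I set the fingertips about 60 mm apart, pressed both catches down together and held them about 5.5 s without a break. I then lifted straight up and moved the arm clear.

Last checks:
- **Drawer:** the front edge measured x ≈ 0.430 m, against 0.429 m expected for 60 mm out, and it did not move during the last second of the hold.
- **Catches:** in the pictures after release both caps look up again, at their starting pixel positions.
- **Loose things:** judged by eye against the first pictures, nothing appears to have moved. I did not run a pixel comparison.
- **Forces:** about 32 N steady on the fingertips while holding, with a highest reading of about 39 N. The wrist reads about zero now.

Two things were not clean:
- **Tilt:** the tool tilted slowly as it worked, to about 0.027 rad. By my moment estimate that put about 25 N on the left catch and 7 N on the right. The right figure is only just over the 5.2 N needed to be fully down.
- **Early hold:** at about 5.15 s, before I pressed harder, the same estimate gave the right catch only 3 to 5 N. It may have been a little short of fully down then, though the drawer kept coming out.

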